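# Pick the gearbox kit into the colour-coded tray

### The arm

A 6-joint arm with a two-finger parallel gripper is mounted at the origin on a cart in front of the work surface, level with it; the furniture and walls round the work are solid. World frame = base frame: x ahead of the robot, y to its left, z up, the work surface at z = 0. Lengths are in m, angles in degrees, forces in N, time in s.
With the tool pointing down it reaches from about 0.325 to 0.775 m from the base axis. Payload 5.5 kg.
Tool frame: the origin (TCP) lies at the centre of the arm's flange, where the gripper is bolted on; the fingertips stand 182 mm ahead of it and the grasp point (between the pads) lies 163 mm ahead of it; z points along the fingers, y is the line along which they close (so a half turn about z gives the same grasp; the last joint's range is limited). The gripper opens to 88 mm and grips with 3 to 60 N. Pads are 20 mm wide; open, the fingers measure 115 mm over their backs; the gripper's body (75 mm by 178 mm) begins 61 mm behind the grasp point.
Start: joints at [-75.9, 5.22, 70.514, -0, 104.267, -3.249], TCP at [0.179, -0.573, 0.405] pointing down, gripper open.
Joint ranges: [-164.24, 164.24], [-49.07, 125.15], [9.68, 141.18], [-86.29, 266.29], [3.28, 154.24], [-151.56, 151.56]. Speed limits (degrees/s): [147.25, 147.25, 172.46, 180, 180, 180].

### API

Orientations are given as [roll, pitch, yaw] about the fixed x, y, z axes, in that order (R = Rz(yaw) Ry(pitch) Rx(roll)).
In Python, from station import r gives the robot as it stands. The module is installed in compiled form; this text tells all that it offers. Calls block until the motion is done:
- r.reach(position, orientation): joint-space move of the TCP to a pose.
- r.servo_line(position, rotation=None, speed=0.15): straight line of the TCP; rotation=None keeps the orientation; speed is the mean speed in m/s.
- r.move_joints(angles): joint-space move.
- r.let_go() and r.grab(squeeze=None): open the fingers fully, or close them until they stop; squeeze is the grip in N (None keeps the last).
- r.wait(seconds).
- r.inverse_kinematics(position, orientation): joint angles nearest the present ones, or None.
- r.sense(): the state.
- r.snapshot(name): name is "scene" or "top" or "wrist"; returns a dict with "frame" (384x512x3 uint8, red, green, blue), "fx", "fy", "cx", "cy" (pixels), "dist_coeffs" ([k1, k2, p1, p2, k3] as OpenCV has them; the pictures are not rectified), "R" (3x3) and "t" (3): a world point X has camera coordinates R X + t. Camera axes: x right, y down, z forward; pixel columns grow to the right and rows downward; lengths in m; the calibration is good to about 2 mm. A picture is of the moment at which its call begins. There is no depth.
A pose or a line that the arm cannot do raises r.IKError and nothing moves.
- r.hand_in(): hands the job in; it is judged then, once.
The state is a dict: "clock": time; "joints": joint angles; "joint_vel": joint speeds; "joint_torque": joint torques, N m; "tcp_pos": TCP position; "orientation": TCP orientation; "contact_force": force on the tool from outside, world axes, zero at the start; "torque": the same for the moment, N m; "opening": finger opening in m; "gripper_force": force on a finger pad.
Only numpy, scipy, OpenCV 4.12 (cv2) and the standard library are available. Lean on these libraries where they do the work, as an engineer would, in place of code of your own. Each camera call takes 0.05 s, during which the arm holds its last target. There are 200 camera calls.

### The job

From the loose parts on the right-hand side of the table make up the gearbox kit in the tray: set the small open bearing (the one whose brass-coloured cage shows) in the blue bay, the small straight-toothed gear in the yellow bay, the hexagon nut in the red bay and the brass ring in the green bay. Lay each one flat and centred on the white spot of its bay. The bearing with black seals and the larger slant-toothed gear do not belong to the kit: leave them where they lie.

Things in the scene. Friction and masses are not known exactly. Their poses are not given: they have to be found in the camera images.
- open_bearing_centre (a point): Centre, half-way up, of the loose open ball bearing: a bright steel ring 45 mm in diameter, 14 mm high, brass-coloured cage visible between its rings. Lies flat; grasp across the outer ring. Its own z points up.
- small_gear_centre (a point): Centre, half-way up, of the loose small gear: dark steel, coarse straight teeth, 53 mm in diameter, 21 mm high. Lies flat; grasp across the teeth. z up.
- hex_nut_centre (a point): Centre, half-way up, of the loose hexagon nut: bright steel, 24 mm across flats, 27 mm across corners (grips like a round of 26 mm), 12 mm high. Lies flat. z up.
- brass_ring_centre (a point): Centre, half-way up, of the loose yellow brass synchro ring: 60 mm in diameter (grips like a solid disc of 60 mm), 8 mm high, with three small lugs. Lies flat; grasp across the outside. z up.
- sealed_bearing_centre (a point): Centre, half-way up, of the look-alike that must stay: sealed ball bearing, 42 mm in diameter, 14 mm high, black seals between its steel rings. Loose.
- large_gear_centre (a point): Centre, half-way up, of the look-alike that must stay: larger dark steel gear with slanting teeth, 77 mm in diameter, 28 mm high. Loose.
- blue_spot (a point): Centre of the round white spot (34 mm across) in the middle of the blue plastic bay, on the upper face of the bay's floor, 6 mm above the table top. The bay is a square open box, 106 x 106 mm inside, 3 mm walls that rise 9 mm above its floor. Four such bays, in any arrangement of colours, stand two by two (113 mm apart) in one fixed low tray, 236 mm square with a 14 mm rim and a low wire handle on two sides. Axes: x and y along the bay's sides, z up. Fixed.
- yellow_spot (a point): Centre of the round white spot (34 mm across) in the middle of the yellow plastic bay, on the upper face of the bay's floor, 6 mm above the table top. The bay is a square open box, 106 x 106 mm inside, 3 mm walls that rise 9 mm above its floor. Four such bays, in any arrangement of colours, stand two by two (113 mm apart) in one fixed low tray, 236 mm square with a 14 mm rim and a low wire handle on two sides. Axes: x and y along the bay's sides, z up. Fixed.
- red_spot (a point): Centre of the round white spot (34 mm across) in the middle of the red plastic bay, on the upper face of the bay's floor, 6 mm above the table top. The bay is a square open box, 106 x 106 mm inside, 3 mm walls that rise 9 mm above its floor. Four such bays, in any arrangement of colours, stand two by two (113 mm apart) in one fixed low tray, 236 mm square with a 14 mm rim and a low wire handle on two sides. Axes: x and y along the bay's sides, z up. Fixed.
- green_spot (a point): Centre of the round white spot (34 mm across) in the middle of the green plastic bay, on the upper face of the bay's floor, 6 mm above the table top. The bay is a square open box, 106 x 106 mm inside, 3 mm walls that rise 9 mm above its floor. Four such bays, in any arrangement of colours, stand two by two (113 mm apart) in one fixed low tray, 236 mm square with a 14 mm rim and a low wire handle on two sides. Axes: x and y along the bay's sides, z up. Fixed.
Not all that is in view belongs to the job. Leave any orange or pink look-alike of the part that bears small_gear_centre alone.

How it is judged (in metres and radians):
At the end, for the whole second after the job is handed in: Open bearing in the blue, small gear in the yellow, nut in the red, brass ring in the green bay, each flat on its floor (4 mm, 0.12 rad), centre within 15 mm of the white spot, released, at rest; sealed bearing and large gear within 25 mm of their starts (horizontal distance between open_bearing_centre and blue_spot below 0.015 m and z of open_bearing_centre in the frame of blue_spot between 0.003 and 0.011 m and angle between each of open_bearing_centre, small_gear_centre, hex_nut_centre, brass_ring_centre's own z axis and vertical below 0.12 rad and linear speed of each of open_bearing, small_gear, hex_nut, brass_ring below 0.01 m/s and horizontal distance between small_gear_centre and yellow_spot below 0.015 m and z of small_gear_centre in the frame of yellow_spot between 0.0065 and 0.0145 m and horizontal distance between hex_nut_centre and red_spot below 0.015 m and z of hex_nut_centre in the frame of red_spot between 0.002 and 0.01 m and horizontal distance between brass_ring_centre and green_spot below 0.015 m and z of brass_ring_centre in the frame of green_spot between 0 and 0.008 m and distance of each of sealed_bearing_centre, large_gear_centre from where it was at the start of the episode below 0.025 m); the robot touches nothing.
It fails at once if the sealed bearing is moved more than 25 mm (distance of sealed_bearing_centre from where it was at the start of the episode above 0.025 m).
It fails at once if the large gear is moved more than 25 mm (distance of large_gear_centre from where it was at the start of the episode above 0.025 m).
It also fails if it takes over 99 s, if anything falls off the work surface, if the arm or the gripper's body presses on something with over 40 N, if the wrist force passes 120 N, or if a joint passes its speed limit or range.

## Working session

There is one attempt and no reset: what is moved stays moved. The work goes in short steps, each a Python script; the robot and the scene stay as the last script left them, time stands still between calls to the robot, and variables do not carry over. Pictures are saved under pics/ and viewed, at most 14 in all, crops included, and the job is handed in when it is done.

```bash
mkdir -p pics
cat > h.py <<'E'
from station import r
import numpy as np, cv2
def snap(n,f):
    s=r.snapshot(n); cv2.imwrite(f'pics/{f}.png',cv2.cvtColor(s['frame'],cv2.COLOR_RGB2BGR)); return s
def px2w(s,u,v,z):
    K=np.array([[s['fx'],0,s['cx']],[0,s['fy'],s['cy']],[0,0,1]])
    p=cv2.undistortPoints(np.array([[[u,v]]],float),K,np.array(s['dist_coeffs'],float))[0,0]
    R=np.array(s['R']);t=np.array(s['t']);c=-R.T@t;d=R.T@np.array([p[0],p[1],1])
    return c+d*(z-c[2])/d[2]
E
python3 - <<'E'
from h import *
import pickle
for n in ("top","scene"):
    s=snap(n,n+'0'); pickle.dump(s,open(n+'.pkl','wb')); print(n,s['fx'],-np.array(s['R']).T@s['t'])
    cv2.imwrite(f'pics/{n}0.png',cv2.resize(cv2.imread(f'pics/{n}0.png'),(800,600),interpolation=cv2.INTER_CUBIC))
print(r.sense())
E
```

```text
top 449.67859137229476 [ 0.39322674 -0.02097313  1.13202942]
scene 417.57436800445527 [-0.00222996  0.53819859  0.73861594]
{'clock': 0.1, 'joints': array([-7.58984568e+01,  5.25899626e+00,  7.05735759e+01, -1.33593349e-03,
        1.04265602e+02, -3.24917964e+00]), 'joint_vel': array([-0.08705094, -0.05872843, -0.15746075, -0.00610666,  0.05692256,
       -0.02078957]), 'joint_torque': array([ 3.73236806e-03, -4.47855413e+01, -4.07571101e+01,  7.00019184e-02,
        2.84007780e-02, -1.09442444e-04]), 'tcp_pos': array([ 0.17893593, -0.5727586 ,  0.4036314 ]), 'orientation': array([-1.79901911e+02, -4.27112454e-03,  1.73503911e+01]), 'contact_force': array([ 0.30088206,  0.99805104, -0.34695291]), 'torque': array([-0.01476362,  0.00685415,  0.03599466]), 'gripper_force': 0.0, 'opening': 0.08745655506611416}
```

View pics/top0.png

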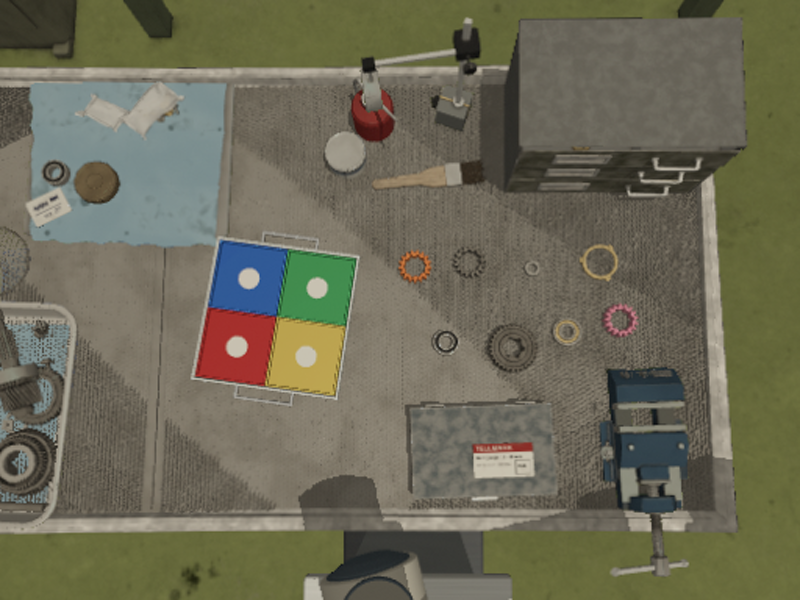

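View pics/scene0.png

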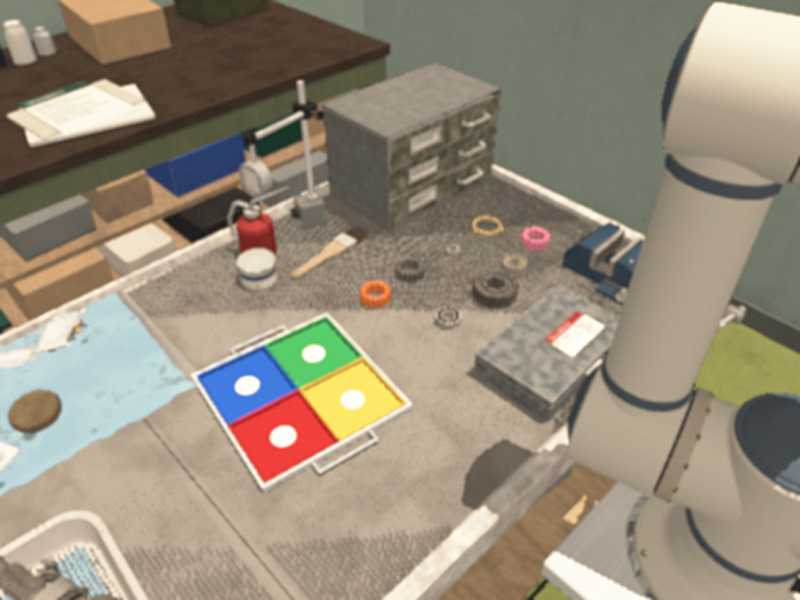

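The top view (800x600 scale) shows these items:
- **Bay spots:** blue (249,278), green (317,288), red (237,347), yellow (306,357).
- **Kit parts:** small gear (468,263), nut (532,268), brass ring (600,261), open bearing (567,332).
- **Leave alone:** sealed bearing (445,342), large gear (512,347), and the orange and pink gears.

The scene view shows the same layout, with a slab and a vise nearby.

```bash
cat > loc.py <<'E'
from h import *
import pickle
s=pickle.load(open('top.pkl','rb'))
k=512/800
P=dict(blue=(249,278,.006),green=(317,288,.006),red=(237,347,.006),yellow=(306,357,.006),gear=(468,263,.0105),nut=(532,268,.006),ring=(600,261,.004),bearing=(567,332,.007),sealed=(445,342,.007),large=(512,347,.014),orange=(415,266,.01),pink=(621,320,.01),
slabTL=(408,404,.05),slabTR=(552,402,.05),viseTL=(609,370,.1),cabBL=(508,192,0),cabBR=(700,192,0))
for n,(u,v,z) in P.items(): print(n,px2w(s,(u+.5)*k-.5,(v+.5)*k-.5,z).round(4))
f=cv2.cvtColor(s['frame'],cv2.COLOR_RGB2BGR)[145:245,250:430]
cv2.imwrite('pics/crop.png',cv2.resize(f,None,fx=4.4,fy=4.4,interpolation=cv2.INTER_CUBIC))
# white spots by threshold
hsv=cv2.cvtColor(s['frame'],cv2.COLOR_RGB2HSV)
m=((hsv[...,1]<60)&(hsv[...,2]>170)).astype(np.uint8)
n,_,st,ce=cv2.connectedComponentsWithStats(m)
for i in range(1,n):
    if 80<st[i,4]<300 and 120<ce[i,0]<230 and 150<ce[i,1]<250: print(ce[i],st[i,4],px2w(s,*ce[i],.006).round(4))
E
python3 loc.py
```

```text
blue [0.6174 0.2594 0.006 ]
green [0.6002 0.1479 0.006 ]
red [0.5043 0.2753 0.006 ]
yellow [0.4876 0.1638 0.006 ]
gear [ 0.6393 -0.0983  0.0105]
nut [ 0.6313 -0.2023  0.006 ]
ring [ 0.6424 -0.3126  0.004 ]
bearing [ 0.5261 -0.255   0.007 ]
sealed [ 0.5108 -0.0598  0.007 ]
large [ 0.5016 -0.1659  0.014 ]
orange [ 0.635  -0.0121  0.01  ]
pink [ 0.5447 -0.3403  0.01  ]
slabTL [ 0.4114 -0.0009  0.05  ]
slabTR [ 0.4142 -0.2196  0.05  ]
viseTL [ 0.4593 -0.2941  0.1   ]
cabBL [ 0.7615 -0.1669  0.    ]
cabBR [ 0.7573 -0.4795  0.    ]
[159.015625 177.78125 ] 128 [0.6173 0.2598 0.006 ]
[202.55970149 183.97761194] 134 [0.6007 0.1483 0.006 ]
[151.17692308 221.47692308] 130 [0.5053 0.2761 0.006 ]
[195.34586466 227.82706767] 133 [0.4888 0.1646 0.006 ]
```

View pics/crop.png

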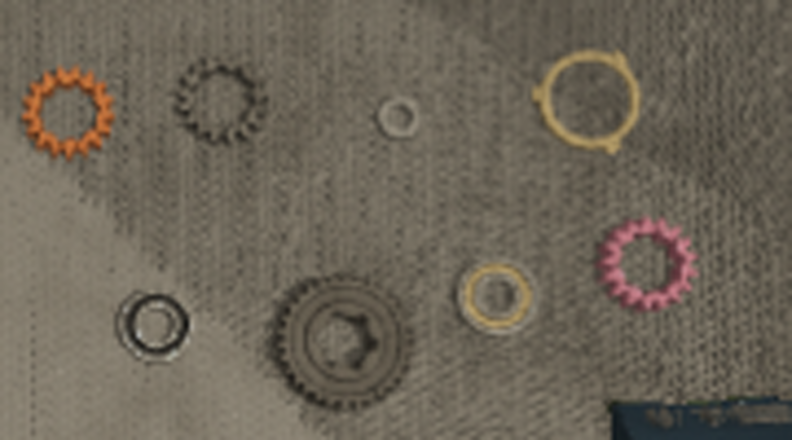

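The crop shows the parts clearly: gear (221,101), nut (398,117), ring (590,100), open bearing with brass cage (496,297). I'll grasp each part clear of its neighbours. I'll release along the bay diagonals so the opening fingers clear the walls.

```bash
cat > pick.py <<'E'
from h import *
import pickle,sys
s0=pickle.load(open('top.pkl','rb'))
C=dict(bearing=(496,297,.010),gear=(221,101,.017),nut=(398,117,.010),ring=(590,100,.007))
POS={n:px2w(s0,250+(u+.5)/4.4-.5,145+(v+.5)/4.4-.5,z)[:2] for n,(u,v,z) in C.items()}
BAY=dict(bearing=(.6173,.2598),gear=(.4888,.1646),nut=(.5053,.2761),ring=(.6007,.1483))
YAW=dict(bearing=73,gear=90,nut=45,ring=10)
def kit(n,F=30,zp=.1845,up=.32,first=False):
    (x,y),b,w=POS[n],BAY[n],36.7
    o=[180,0,YAW[n]]
    r.reach([x,y,.38 if first else up],o)
    r.servo_line([x,y,zp],speed=.18)
    r.grab(F); q=r.sense(); print(n,(x,y),'grip',q['opening'],q['gripper_force'],q['tcp_pos'])
    r.servo_line([x,y,up],speed=.2); print('lift',r.sense()['opening'])
    r.reach([*b,.27],[180,0,w])
    r.servo_line([*b,zp+.007],speed=.15); q=r.sense(); print('place',q['opening'],q['tcp_pos'],q['contact_force'])
    r.let_go(); r.servo_line([*b,.28],speed=.2); print('t',r.sense()['clock'])
E
python3 -c "
from pick import *
kit('bearing',first=True)
s=snap('top','t1')
cv2.imwrite('pics/t1.png',cv2.resize(s['frame'][140:260,110:430,::-1],None,fx=2.5,fy=2.5))
snap('wrist','w1')"
```

```text
bearing (np.float64(0.526251568173349), np.float64(-0.25350364463162356)) grip 0.04353527512003004 29.99994993209839 [ 0.52632082 -0.25352698  0.18452632]
lift 0.04414273022273251
place 0.04397355203582632 [0.61749353 0.25943991 0.19158707] [-0.07123168  0.13923082 -1.9593975 ]
t 8.6167
```

View pics/w1.png

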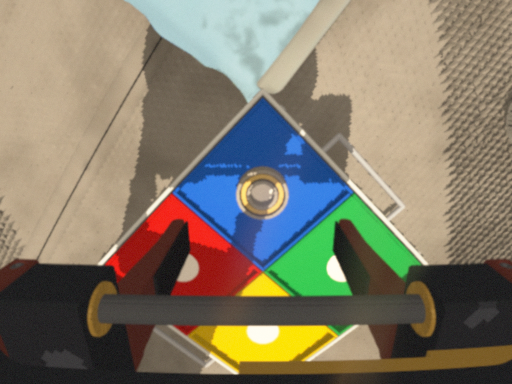

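The wrist view shows the open bearing at (262,193), flat and centred on the white spot of the blue bay. Next are the other three.

```bash
python3 -c "
from pick import *
for n in ('gear','nut','ring'): kit(n)
b=BAY['ring']; r.reach([.4,0.0,.42],[180,0,90])
s=snap('top','t2')
cv2.imwrite('pics/t2.png',cv2.resize(s['frame'][140:260,110:430,::-1],None,fx=2.5,fy=2.5,interpolation=cv2.INTER_CUBIC))
s=snap('scene','s2'); cv2.imwrite('pics/s2.png',cv2.resize(s['frame'][190:320,110:360,::-1],None,fx=3,fy=3,interpolation=cv2.INTER_CUBIC)) "
```

```text
gear (np.float64(0.639377082395271), np.float64(-0.09914301112970966)) grip 0.05137213592235323 30.000050961971283 [ 0.63949761 -0.09916442  0.1846234 ]
lift 0.05154627337773703
place 0.05158757259032774 [0.48915471 0.16426401 0.19154068] [-0.23701352  1.17053127 -1.78134932]
t 15.7167
nut (np.float64(0.6307702622705483), np.float64(-0.20110153950550458)) grip 0.024421304638352164 30.0000062584877 [ 0.63078874 -0.20112537  0.18448506]
lift 0.02455518019117638
place 0.024248186150169306 [0.5055831  0.27583011 0.19155683] [ 1.63667101 -0.47886363 -0.88787542]
t 24.0417
ring (np.float64(0.6405256434053076), np.float64(-0.3115170819380672)) grip 0.05863275642829781 30.000168085098267 [ 0.64056964 -0.31162607  0.18473959]
lift 0.0586721514689897
place 0.058862056071161635 [0.60091417 0.14790501 0.1914329 ] [-0.68367075  0.43051238 -0.42770653]
t 32.1167
```

View pics/t2.png

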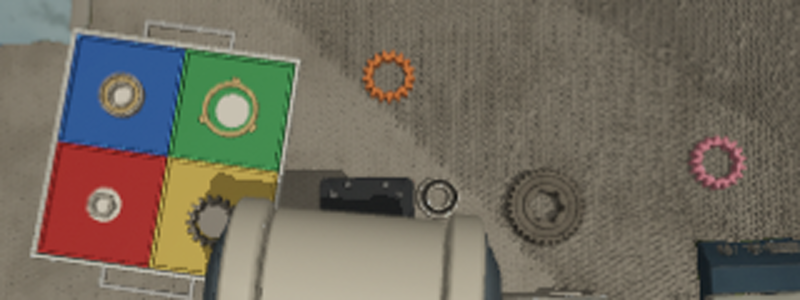

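View pics/s2.png

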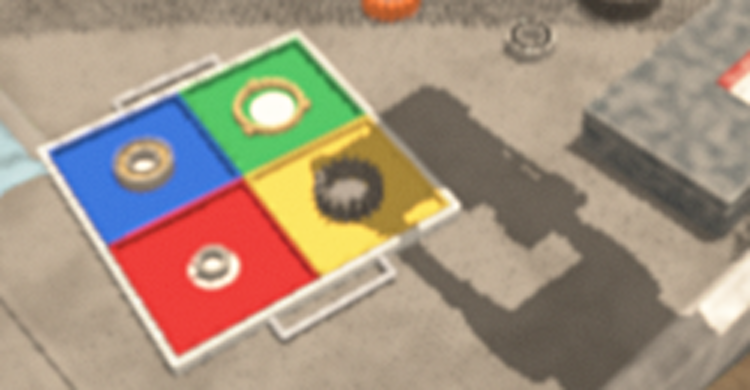

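Both views show all four parts flat and centred in the right bays. The largest offset is the ring, about 5 mm. The sealed bearing and large gear have not moved.

```bash
python3 -c "
from station import r
r.wait(.5); print(r.sense()['contact_force'],r.hand_in())"
```

```text
the job is handed in; nothing more can be done
[ 1.04535957 -0.36788581 -0.12397051] None
```

I placed the bearing, gear, nut and ring flat on the spots of their bays, left the two look-alikes untouched, and handed the job in after about 35 s on the robot's clock; the hand-in call returned no verdict.

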